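Set a hunter watch up for a timing run

TASK

Set the gilt hunter watch down gently on the bench, flat and lid up, with its round case centred midway between the blue-capped and yellow-capped sound pickups and its crown pointing straight at the blue one. Let go of the watch, then fully press and release the timing machine's white key (clear), and after it the green key (start). Never press the red key, and do not shift the pickups or anything else on the bench.

Things in the scene. Friction and masses are not known exactly. Their poses are not given: they have to be found in the camera images.
- watch: closed gilt hunter pocket watch lying flat, lid up; round case 54 mm across, 20 mm thick with upright rim; stem, crown and ring-shaped bow stick out to 65 mm from the case's centre on one side; about 0.14 kg. Origin: centre of the case's underside; x axis points out along the stem and crown, z up out of the lid
- watch_crown (a point): the watch's winding crown (14 mm across), 42 mm from the case's centre along the watch's x, 10 mm above its underside
- blue_pickup: free-standing round sound pickup with a blue cap, dark steel foot 52 mm across, 52 mm tall, 0.7 kg. Origin: centre of its underside, z up; its x axis lies along the line through both pickups (towards or away from the yellow one). The two pickups' centres are 220 mm apart
- yellow_pickup: the same pickup with a yellow cap; origin: centre of its underside, z up
- machine: grey timing machine fixed to the bench: key deck 110 x 190 mm, 35 mm high, with the three keys in a row across it (along its y, 60 mm apart, in any order) and along its far edge a upright display 82 mm high, 57 to 93 mm beyond the origin. Origin: centre of the deck's underside; x towards the display
- white_key_top (a point): centre of the upper face of the white key (moves down with the key)
- green_key_top (a point): centre of the upper face of the green key (moves down with the key)
- red_key_top (a point): centre of the upper face of the red key (moves down with the key)
- white_key (a joint): white round push key, 30 mm across, on the timing machine's deck; value is how far it is pressed, 0 up to 0.006 m fully down, rising as it goes down; sprung, about 4 N fully down, comes up by itself
- green_key (a joint): green round push key, 30 mm across, on the timing machine's deck; value is how far it is pressed, 0 up to 0.006 m fully down, rising as it goes down; sprung, about 4 N fully down, comes up by itself
- red_key (a joint): red round push key, 30 mm across, on the timing machine's deck; value is how far it is pressed, 0 up to 0.006 m fully down, rising as it goes down; sprung, about 4 N fully down, comes up by itself
- loupe: round ebony eye loupe standing on its wide end, 42 mm across, 40 mm tall; loose bystander; origin: centre of its underside
- anvil: blue-enamelled bench anvil, steel face, about 55 x 110 mm, 56 mm tall, 0.9 kg; loose bystander; origin: centre of its underside
- pusher: blued steel jewel pusher lying down, 120 mm long along its x, 14 mm thick; loose bystander; origin: near mid-length, on its underside

How it is judged:
By the outcome, as a careful person would: the job done as asked, in the order asked, and still so for the second after the job is handed in, with the robot touching nothing.
It also fails if it takes over 51 s, if anything falls off the work surface, if the arm or the gripper's body presses on something with over 40 N, if the wrist force passes 120 N, or if a joint passes its speed limit or range.

ROBOT

A 6-joint arm with a two-finger parallel gripper is mounted at the origin on the work surface. World frame = base frame: x ahead of the robot, y to its left, z up, the work surface at z = 0. Lengths are in m, angles in rad, forces in N, time in s.
With the tool pointing down it reaches from about 0.25 to 0.775 m from the base axis. Payload 8.9 kg.
Tool frame: the origin (TCP) lies at the very end of the fingers, on their centre line; the grasp point (between the pads) lies robot.grasp_offset behind it (robot.grasp_offset is the distance from the TCP to the grasp point, in m); z points along the fingers, y is the direction in which the jaws open and shut (so a half turn about z gives the same grasp; the last joint's range is limited). The gripper opens to 85 mm and grips with 20 to 120 N. Pads are 22 mm wide; open, the fingers measure 114 mm over their backs; the gripper's body (76 mm by 85 mm) begins 54 mm behind the grasp point. The pads swing forward as they close: fully open they stand 13 mm farther back than shut.
Start: joints at [-1.433, 0.291, -0.153, 1.127, 0, 1.431], TCP at [0.143, -0.505, 0.196] pointing down, gripper open.
Joint ranges: [-2.52, 2.52], [-0.91, 1.74], [-1.3, 1.37], [-1.96, 2.02], [-1.52, 1.47], [-3.14, 3.14]. Speed limits (rad/s): [2.22, 2.22, 2.79, 3.14, 3.14, 3.14].

INTERFACE

Orientations are given as a unit quaternion [x, y, z, w].
In Python, from rig import robot gives the robot as it stands. The module is installed in compiled form; this text tells all that it offers.
- The arm moves only by the shell command python3 -m pendant 'ROWS' [FORCE]. ROWS is text: rows parted by semicolons, each of 7 numbers parted by spaces: the turn, a rotation vector about the tool's x, y, z in rad, then the shift along the tool's x, y, z in mm, then the finger opening in mm, from 0 to 85.4. In form: ax ay az dx dy dz gripper; .... A call has 1 to 20 rows; each row is the pose to reach, as a shift and turn from the pose commanded when the call began, along the tool's axes at that moment; what a row does not reach only later rows make up. A row lasts 1/12 s, in which the tool goes at most 41.7 mm and 7.16 degrees, less where a joint would pass 70% of its speed; a pose out of reach is approached as far as the arm can. A call with a gripper value outside its range is refused whole. The fingers move at their own pace and stop on an object; FORCE is the grip in N (left out, the last holds). Time passes only in rows, so rows that repeat a pose let the fingers close. It gives the time, the measured TCP pose, the force and the opening at its end, in the units of the state.
- robot.get_state(): the state, without advancing time (a new reading comes with each control period).
- robot.capture(name): name is "side" or "top"; returns a dict with "image" (420x560x3 uint8, red, green, blue), "fx", "fy", "cx", "cy" (pixels), "eye" and "attitude" of the camera in the world. Camera axes: x right, y down, z forward; pixel columns grow to the right and rows downward; lengths in m; the calibration is good to about 2 mm. A picture is of the moment at which its call begins. There is no depth.
- robot.close_job(): hands the job in, once; it reports no verdict.
The state is a dict: "time_s": time; "joints": joint angles; "joint_vel": joint speeds; "joint_torque": joint torques, N m; "position": TCP position; "eef_rot": TCP orientation; "ft_force": force on the tool from outside, world axes, zero at the start; "moment": the same for the moment, N m; "gripper_width": finger opening in m.
Only numpy, scipy, OpenCV 4.12 (cv2) and the standard library are available. Lean on these libraries where they do the work, as an engineer would, in place of code of your own. Each camera call takes 0.05 s, during which the arm holds its last target. There are 200 camera calls.

## Working session

There is one attempt and no reset: what is moved stays moved. The work goes in short steps, Python scripts to look and compute and a shell command to move; the robot and the scene stay as the last step left them, time stands still between calls to the robot, and variables do not carry over. Pictures are saved under pics/ and viewed, about 8 in all and at most 12, crops included, and the job is handed in when it is done.

```bash
mkdir -p pics
cat > h.py <<'E'
import numpy as np, cv2
from scipy.spatial.transform import Rotation as R
from rig import robot
def snap(n,f):
    c=robot.capture(n); cv2.imwrite('pics/'+f,c['image'][:,:,::-1]); return c
def rot(c):
    a=np.array(c['attitude'],float); return R.from_quat(a).as_matrix() if a.size==4 else a.reshape(3,3)
def ray(c,u,v,z):
    d=rot(c)@np.array([(u-c['cx'])/c['fx'],(v-c['cy'])/c['fy'],1]); e=np.array(c['eye'])
    return e+d*(z-e[2])/d[2]
def proj(c,p):
    q=rot(c).T@(np.array(p)-c['eye']); return np.array([q[0]/q[2]*c['fx']+c['cx'],q[1]/q[2]*c['fy']+c['cy']])
E
python3 - <<'E'
from h import *
import pickle
for n in('top','side'):
    c=snap(n,n+'0.png'); print(n,{k:c[k] for k in c if k!='image'}); pickle.dump(c,open(n+'0.pkl','wb'))
s=robot.get_state(); print(s); print(robot.grasp_offset)
E
```

```text
top {'fx': 458.25107662504143, 'fy': 458.25107662504143, 'cx': 271.7096924762135, 'cy': 217.0318292344888, 'eye': array([0.41134235, 0.04272132, 1.14154238]), 'attitude': array([ 0.71193911, -0.6962837 ,  0.05978135, -0.0689775 ])}
side {'fx': 433.47041925454187, 'fy': 433.47041925454187, 'cx': 277.39164169847544, 'cy': 208.12815113344337, 'eye': array([0.08317931, 0.53800509, 0.92697155]), 'attitude': array([-0.36784071,  0.86707915, -0.30739334,  0.13555921])}
{'time_s': 0.1, 'joints': array([-1.43331558e+00,  2.91239844e-01, -1.54028421e-01,  1.12670768e+00,
       -1.11828739e-05,  1.43146379e+00]), 'joint_vel': array([-0.00010495, -0.00119703,  0.00065616, -0.00014118,  0.00035925,
       -0.00146414]), 'joint_torque': array([ 8.44938459e-04, -5.37978423e+01,  3.31919682e+01,  9.29240050e-03,
       -2.62771819e-04,  6.14848972e-07]), 'position': array([ 0.1434022 , -0.50459037,  0.19508987]), 'eef_rot': array([ 9.90436908e-01,  1.37965152e-01, -5.04533297e-06, -5.89813297e-04]), 'ft_force': array([-0.29497348, -0.21997642, -0.29518443]), 'moment': array([0.0154551 , 0.00443619, 0.00847477]), 'gripper_width': 0.08550772565341999}
0.0187
```

View pics/top0.png

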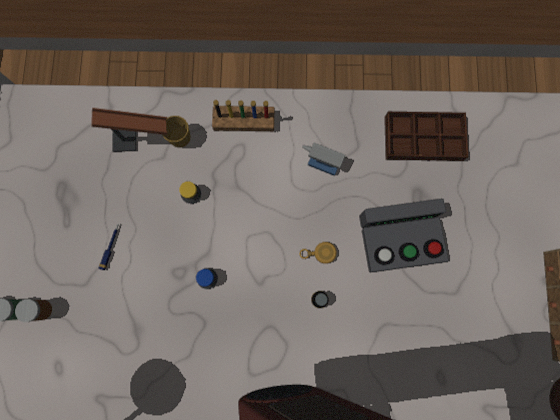

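View pics/side0.png

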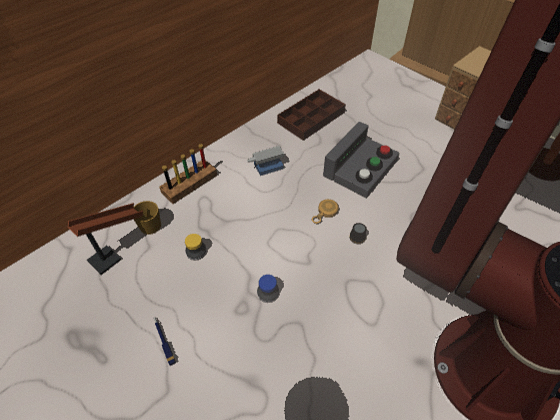

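The top view shows the yellow cap at (190,190), the blue cap at (207,278) and the watch at (325,252) with its bow toward (305,254). The keys are white (385,255), green (410,252) and red (434,248), and the loupe is at (320,298). The side view agrees with this. Next I'll get positions from colour masks.

```bash
cat > m.py <<'E'
from h import *
def blob(c,lo,hi,box):
    hsv=cv2.cvtColor(c['image'],cv2.COLOR_RGB2HSV); m=cv2.inRange(hsv,lo,hi)
    u0,v0,u1,v1=box; k=np.zeros_like(m); k[v0:v1,u0:u1]=m[v0:v1,u0:u1]
    n,l,s,ce=cv2.connectedComponentsWithStats(k); i=1+np.argmax(s[1:,4]); return (l==i).astype(np.uint8),ce[i],s[i]
def tri(c1,p1,c2,p2):
    A=np.zeros((3,3));b=np.zeros(3)
    for c,p in((c1,p1),(c2,p2)):
        e=np.array(c['eye']);d=ray(c,*p,0)-e;d/=np.linalg.norm(d);P=np.eye(3)-np.outer(d,d);A+=P;b+=P@e
    return np.linalg.solve(A,b)
B={'yellow':((18,120,60),(35,255,255),(170,170,210,210),(180,225,210,260)),
'blue':((105,120,50),(130,255,255),(190,260,225,295),(250,268,285,305)),
'green':((50,80,40),(90,255,255),(395,240,424,262),(365,152,384,170)),
'red':((0,120,60),(8,255,255),(422,236,446,260),(376,143,394,160)),
'white':((0,0,150),(180,60,255),(374,245,397,266),(355,165,374,184)),
'watch':((12,60,60),(35,255,255),(295,235,345,270),(310,195,345,226))}
E
python3 - <<'E'
from m import *
import pickle
t,s=[pickle.load(open(n+'0.pkl','rb')) for n in('top','side')]
P={}
for k,(lo,hi,bt,bs) in B.items():
    m1,p1,s1=blob(t,lo,hi,bt); m2,p2,s2=blob(s,lo,hi,bs)
    P[k]=tri(t,p1,s,p2); z={'yellow':.05,'blue':.05,'watch':.015}.get(k,.041)
    print(k,p1.round(1),s1,p2.round(1),s2[:5],P[k].round(4),'planes',z,ray(t,*p1,z)[:2].round(4),ray(s,*p2,z)[:2].round(4))
    if k=='watch':
        for nm,m,c in(('t',m1,t),('s',m2,s)):
            o=cv2.morphologyEx(m,cv2.MORPH_OPEN,cv2.getStructuringElement(2,(11,11)))
            (u,v),r=cv2.minEnclosingCircle(cv2.findContours(o,0,2)[0][0]); q=m*(1-cv2.dilate(o,np.ones((3,3))))
            y,x=np.nonzero(q); w=ray(c,u,v,.018);b=ray(c,x.mean(),y.mean(),.010)
            print(nm,'case',u,v,r,w.round(4),'tail',len(x),b.round(4),'ang',np.degrees(np.arctan2(*(b-w)[1::-1])))
for n,c in (('t',t),('s',s)): print('tcp',n,proj(c,robot.get_state()['position']))
print('dist',np.linalg.norm(P['yellow']-P['blue']))
a=cv2.resize(t['image'][160:320,160:460],None,fx=2.66,fy=2.66,interpolation=cv2.INTER_CUBIC)
cv2.imwrite('pics/crop.png',a[:,:,::-1])
E
```

```text
yellow [187.7 189.5] [180 182  17  16 216] [192.9 241.4] [185 234  17  16 220] [0.678  0.2682 0.0449] planes 0.05 [0.6768 0.2672] [0.6744 0.2697]
blue [204.5 277.2] [196 269  18  18 239] [266.9 282.2] [259 275  17  16 212] [0.4646 0.2156 0.0483] planes 0.05 [0.4643 0.2152] [0.464  0.2163]
green [409.4 251.2] [403 245  14  13 142] [374.4 160.8] [370 157  10   9  71] [ 0.5363 -0.2694  0.0536] planes 0.041 [ 0.5377 -0.2731] [ 0.5429 -0.2811]
red [434.1 247.8] [428 242  13  13 121] [384.3 149.4] [380 146  10   8  69] [ 0.5458 -0.3283  0.0529] planes 0.041 [ 0.5473 -0.3323] [ 0.552  -0.3401]
white [382.5 255.9] [380 250   9  10  27] [364.1 172.5] [360 169  10   8  59] [ 0.5224 -0.2034  0.0637] planes 0.041 [ 0.525  -0.2084] [ 0.5338 -0.2231]
watch [322.1 252.5] [299 242  38  22 468] [326.2 209.4] [312 199  27  25 357] [ 0.5333 -0.0668  0.0105] planes 0.015 [ 0.5329 -0.0664] [ 0.5311 -0.0639]
t case 324.9590148925781 252.20492553710938 11.30994701385498 [ 0.5333 -0.0729  0.018 ] tail 68 [ 0.5302 -0.0262  0.01  ] ang 93.79799598340993
s case 328.0789489746094 208.0 10.364811897277832 [ 0.5293 -0.0693  0.018 ] tail 48 [ 0.53  -0.024  0.01 ] ang 89.06627315698535
tcp t [560.75922565 451.20460961]
tcp s [574.36261152 152.7397884 ]
dist 0.21981751984136483
```

View pics/crop.png

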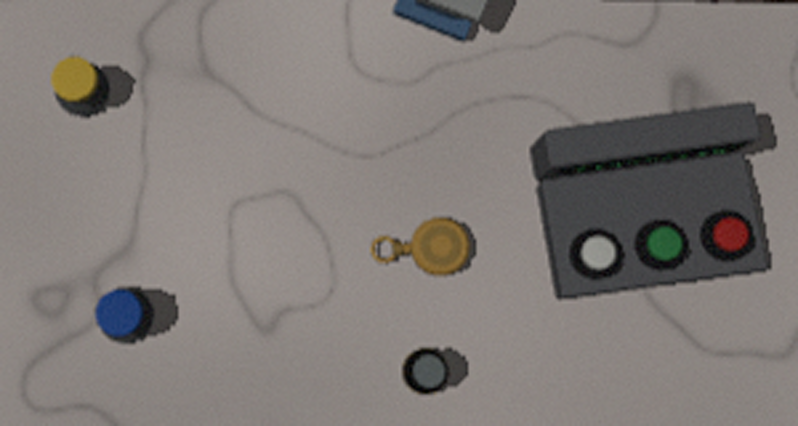

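The close-up crop agrees with the masks: watch case centre about (325,252), bow to its left, keys clear and loupe well away. The watch is at about (0.531, -0.071) with its crown at about 91°. The target is about (0.570, 0.242) with the crown at 193.9°.

```bash
cat > g.py <<'E'
# usage: g.py x y z yawdeg(world angle of tool y) : shift from present pose in tool axes
import sys; from h import *
x,y,z,w=map(float,sys.argv[1:5]); s=robot.get_state(); M=R.from_quat(s['eef_rot'])
a=np.radians(w); Y=np.array([np.cos(a),np.sin(a),0]); Z=np.array([0,0,-1.]); T=R.from_matrix(np.c_[np.cross(Y,Z),Y,Z])
yy=M.as_matrix()[:,1]
print('turn',(M.inv()*T).as_rotvec().round(4),'shift mm',(M.inv().apply(np.array([x,y,z])-s['position'])*1e3).round(1),
 'now',s['position'].round(4),'yaw',np.degrees(np.arctan2(yy[1],yy[0])).round(2),'F',s['ft_force'].round(1),'w',s['gripper_width'],'t',s['time_s'])
E
python3 g.py .531 -.071 .10 1.3
python3 - <<'E'
from m import *
import pickle
t,s=[pickle.load(open(n+'0.pkl','rb')) for n in('top','side')]
# key rings: dark surround + white key from brighter mask
for c,b,nm in((t,B['white'][2],'t'),(s,B['white'][3],'s')):
    u0,v0,u1,v1=b; g=cv2.cvtColor(c['image'],cv2.COLOR_RGB2GRAY)[v0:v1,u0:u1]
    m=(g>115).astype(np.uint8); n,l,st,ce=cv2.connectedComponentsWithStats(m); i=1+np.argmax(st[1:,4])
    p=ce[i]+[u0,v0]; print(nm,p,st[i],[ray(c,*p,z)[:2].round(4) for z in(.041,.048,.053)])
E
```

```text
turn [-9.0000e-04 -9.0000e-04 -1.3167e+00] shift mm [ 491.3 -311.    95.5] now [ 0.1434 -0.5046  0.1951] yaw -74.14 F [-0.3 -0.2 -0.3] w 0.08550772565341999 t 0.1
t [384.40350877 254.5       ] [  5   4  12  12 114] [array([ 0.5285, -0.213 ]), array([ 0.5277, -0.2114]), array([ 0.5272, -0.2102])]
s [364.11842105 172.80263158] [ 5  4 10  9 76] [array([ 0.533 , -0.2222]), array([ 0.5295, -0.2162]), array([ 0.5269, -0.212 ])]
```

```bash
python3 -m pendant '0 0 -0.2 70 -44 14 85; 0 0 -0.4 140 -89 27 85; 0 0 -0.6 210 -133 41 85; 0 0 -0.8 281 -178 55 85; 0 0 -1.0 351 -222 68 85; 0 0 -1.2 421 -267 82 85; 0 0 -1.317 491 -311 95 85; 0 0 -1.317 491 -311 95 85; 0 0 -1.317 491 -311 95 85; 0 0 -1.317 491 -311 95 85; 0 0 -1.317 491 -311 95 85; 0 0 -1.317 491 -311 95 85; 0 0 -1.317 491 -311 95 85; 0 0 -1.317 491 -311 95 85; 0 0 -1.317 491 -311 95 85; 0 0 -1.317 491 -311 95 85; 0 0 -1.317 491 -311 95 85; 0 0 -1.317 491 -311 95 85; 0 0 -1.317 491 -311 95 85; 0 0 -1.317 491 -311 95 85' 35; python3 g.py .531 -.071 .003 1.3
python3 - <<'E'
from h import *
a=snap('side','s1.png')
b=snap('top','t1.png')
I=np.hstack([cv2.resize(a['image'][140:280,260:400],(400,400)),cv2.resize(b['image'][180:320,250:390],(400,400))])
cv2.imwrite('pics/c1.png',I[:,:,::-1])
E
```

```text
time_s: 1.77
position: [0.5303, -0.0728, 0.101]
eef_rot: [0.7, 0.715, 0.0, 0.0]
ft_force: [1.1, -0.3, 1.5]
gripper_width: 0.0849
turn [ 0.0002  0.0002 -0.0016] shift mm [ 1.8  0.7 98. ] now [ 0.5303 -0.0728  0.101 ] yaw 1.21 F [ 1.1 -0.3  1.5] w 0.08492629376145579 t 1.7667
```

View pics/c1.png

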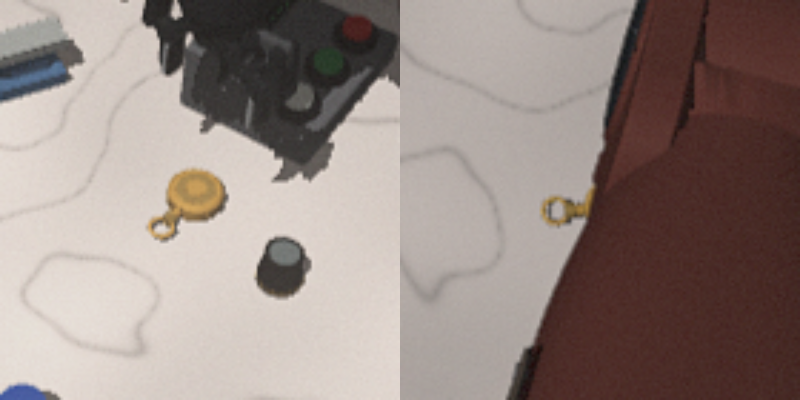

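The top view is blocked by the arm. The side view shows the watch clear below the open jaws with the loupe off to one side. Descending now.

```bash
python3 -m pendant '0 0 0 0 0 15 85; 0 0 0 0 0 35 85; 0 0 0 0 0 55 85; 0 0 0 0 0 72 85; 0 0 0 0 0 84 85; 0 0 0 0 0 92 85; 0 0 0 0 0 96 85; 0 0 0 0 0 97 85; 0 0 0 0 0 97 85; 0 0 0 0 0 97 85' 35; python3 g.py .531 -.071 .003 1.3
python3 - <<'E'
from h import *
a=snap('side','s2.png')
cv2.imwrite('pics/c2.png',cv2.resize(a['image'][130:270,260:400],(560,560),interpolation=cv2.INTER_CUBIC)[:,:,::-1])
E
```

```text
time_s: 2.7
position: [0.5314, -0.0719, 0.0043]
eef_rot: [0.699, 0.715, 0.0, 0.001]
ft_force: [0.7, 0.3, 0.5]
gripper_width: 0.0851
turn [0.0011 0.0003 0.0002] shift mm [ 0.9 -0.4  1.3] now [ 0.5314 -0.0719  0.0043] yaw 1.31 F [0.7 0.3 0.5] w 0.08510226397284056 t 2.7
```

View pics/c2.png

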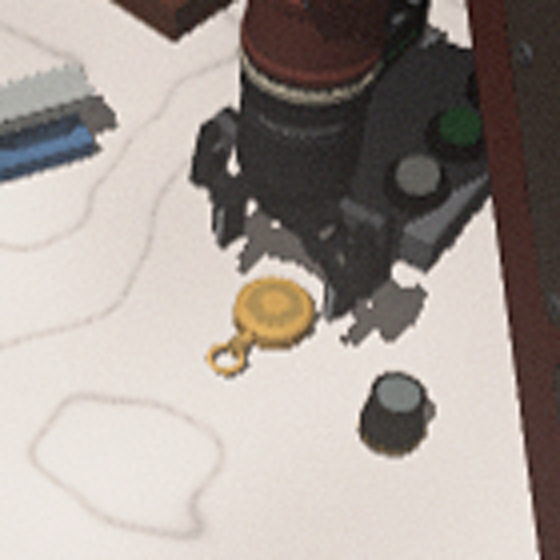

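The side view shows the open fingertips near crop (225,240) and (335,318), slightly beyond the watch at (275,312). I'll check that against the geometry before closing.

Run:
```python
from m import *
s=robot.capture('side'); p=robot.get_state()['position']; q=R.from_quat(robot.get_state()['eef_rot']).as_matrix()
f=lambda uv:((uv-np.array([260,130]))*4).round(0)
for z in(.004,.017,.03,.045): 
  for d in(-.0425,.0425): print(z,d,f(proj(s,[*(p+q[:,1]*d)[:2],z])))
for n,uv in(('A',(225,242)),('B',(335,318))):
  u,v=260+uv[0]/4,130+uv[1]/4; print(n,[ray(s,u,v,z)[:2].round(3) for z in(.004,.017,.03)])
m,c,_=blob(s,*B['watch'][:2],B['watch'][3]); o=cv2.morphologyEx(m,cv2.MORPH_OPEN,cv2.getStructuringElement(2,(9,9)))
e=cv2.fitEllipse(max(cv2.findContours(o,0,1)[0],key=len)); print(e,[ray(s,*e[0],z).round(4) for z in(.01,.014,.018)], f(proj(s,[*p[:2],.018])))
```

```text
0.004 -0.0425 [319. 356.]
0.004 0.0425 [224. 288.]
0.017 -0.0425 [321. 344.]
0.017 0.0425 [225. 276.]
0.03 -0.0425 [323. 331.]
0.03 0.0425 [227. 263.]
0.045 -0.0425 [325. 317.]
0.045 0.0425 [228. 249.]
A [array([ 0.603, -0.102]), array([ 0.595, -0.093]), array([ 0.588, -0.084])]
B [array([ 0.503, -0.105]), array([ 0.497, -0.096]), array([ 0.491, -0.087])]
((327.8708801269531, 207.73155212402344), (17.257783889770508, 19.945785522460938), 85.70101928710938) [array([ 0.5342, -0.0749,  0.01  ]), array([ 0.5323, -0.0722,  0.014 ]), array([ 0.5303, -0.0695,  0.018 ])] [273. 308.]
```

```bash
python3 -m pendant '0 0 0 0 0 1 75; 0 0 0 0 0 1 62; 0 0 0 0 0 1 60; 0 0 0 0 0 1 60; 0 0 0 0 0 1 60; 0 0 0 0 0 1 60' 35
python3 - <<'E'
from h import *
a=snap('side','s3.png')
cv2.imwrite('pics/c3.png',cv2.resize(a['image'][170:240,290:360],(600,600),interpolation=cv2.INTER_CUBIC)[:,:,::-1])
E
```

```text
time_s: 3.3
position: [0.5308, -0.0717, 0.0026]
eef_rot: [0.699, 0.715, 0.0, 0.0]
ft_force: [0.7, 0.6, -0.8]
gripper_width: 0.0598
```

View pics/c3.png

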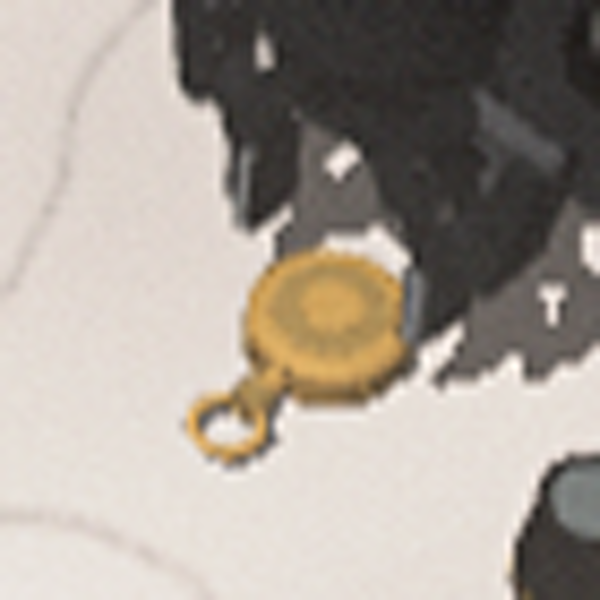

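The near finger pad overlaps the case's right rim at crop (415,300). The far fingertip is at (240,225). I'll estimate the tip heights from those.

Run:
```python
from h import *
s=robot.capture('side')
for x in(.501,.561):
  for y in(-.061,-.083):
    print(x,y,[((proj(s,[x,y,z])-[290,170])*600/70).round(0).tolist() for z in(.005,.015,.025,.035)])
```

```text
0.501 -0.061 [[373.0, 416.0], [376.0, 396.0], [379.0, 376.0], [382.0, 356.0]]
0.501 -0.083 [[419.0, 378.0], [422.0, 358.0], [425.0, 338.0], [429.0, 318.0]]
0.561 -0.061 [[232.0, 310.0], [234.0, 291.0], [236.0, 270.0], [238.0, 250.0]]
0.561 -0.083 [[278.0, 274.0], [281.0, 254.0], [283.0, 234.0], [285.0, 213.0]]
```

```bash
python3 -m pendant '0 0 0 0 0 0 57; 0 0 0 0 0 0 55; 0 0 0 0 0 0 53; 0 0 0 0 0 0 51; 0 0 0 0 0 0 51; 0 0 0 0 0 0 51' 20; python3 g.py .531 -.071 .003 1.3
```

```text
time_s: 3.9
position: [0.5308, -0.0717, 0.0026]
eef_rot: [0.699, 0.715, 0.0, 0.0]
ft_force: [0.0, -0.1, 0.8]
gripper_width: 0.0509
turn [0.     0.     0.0003] shift mm [ 0.7  0.2 -0.4] now [ 0.5308 -0.0717  0.0026] yaw 1.32 F [ 0.  -0.1  0.8] w 0.05086446001036665 t 3.9
```

The jaws passed 54 mm without touching the case. The images and the shadow gap also put the fingertips higher than the nominal TCP. I'll reopen and feel downward in small steps.

```bash
python3 -m pendant '0 0 0 0.7 0 0 64; 0 0 0 0.7 0 0 66; 0 0 0 0.7 0 0 66; 0 0 0 0.7 0 1 66; 0 0 0 0.7 0 2 66; 0 0 0 0.7 0 3 66; 0 0 0 0.7 0 3 66' 20
python3 - <<'E'
from h import *
a=snap('side','s4.png')
cv2.imwrite('pics/c4.png',cv2.resize(a['image'][165:240,285:360],(600,600),interpolation=cv2.INTER_CUBIC)[:,:,::-1])
E
```

```text
time_s: 4.48
position: [0.5306, -0.0709, -0.0007]
eef_rot: [0.699, 0.715, -0.0, -0.0]
ft_force: [-0.3, 0.0, 0.9]
gripper_width: 0.066
```

View pics/c4.png

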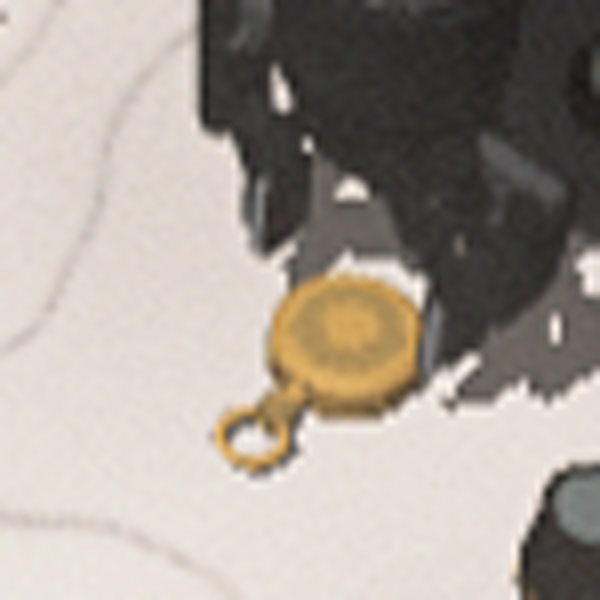

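The far tip at (262,250) still hangs well clear of the bench and the near tip ends at (440,375) above its shadow. There is no contact force, so I keep feeling downward.

```bash
python3 -m pendant '0 0 0 0 0 1 66; 0 0 0 0 0 2 66; 0 0 0 0 0 3 66; 0 0 0 0 0 4 66; 0 0 0 0 0 4 66'
```

```text
time_s: 4.95
position: [0.5306, -0.0709, -0.0046]
eef_rot: [0.699, 0.715, -0.0, -0.0]
ft_force: [-0.6, 0.6, -1.0]
gripper_width: 0.0658
```

```bash
python3 -m pendant '0 0 0 0 0 1 66; 0 0 0 0 0 2 66; 0 0 0 0 0 3 66; 0 0 0 0 0 4 66; 0 0 0 0 0 4 66'
```

```text
time_s: 5.37
position: [0.5306, -0.0709, -0.0086]
eef_rot: [0.699, 0.715, -0.0, -0.0]
ft_force: [1.0, 0.7, 0.3]
gripper_width: 0.0662
```

```bash
python3 -m pendant '0 0 0 0 0 1 66; 0 0 0 0 0 2 66; 0 0 0 0 0 3 66; 0 0 0 0 0 4 66; 0 0 0 0 0 4 66'
python3 - <<'E'
from h import *
a=snap('side','s5.png')
E
```

```text
time_s: 5.78
position: [0.5306, -0.0709, -0.0126]
eef_rot: [0.699, 0.715, -0.0, -0.0]
ft_force: [0.2, 0.1, 0.2]
gripper_width: 0.0661
```

```bash
python3 -m pendant '0 0 0 0 0 0 60; 0 0 0 0 0 0 57; 0 0 0 0 0 0 55; 0 0 0 0 0 0 53; 0 0 0 0 0 0 51; 0 0 0 0 0 0 51; 0 0 0 0 0 0 51' 20
```

```text
time_s: 6.42
position: [0.5308, -0.071, -0.0124]
eef_rot: [0.699, 0.715, 0.0, 0.0]
ft_force: [0.1, -0.2, -0.6]
gripper_width: 0.0511
```

Still above the lid, so the real fingertips sit about 33 mm behind the reported TCP at this opening, which matches the image estimate. I'll reopen and lower further, still checking force.

```bash
python3 -m pendant '0 0 0 0 0 0 64; 0 0 0 0 0 0 66; 0 0 0 0 0 0 66; 0 0 0 0 0 1 66; 0 0 0 0 0 2 66; 0 0 0 0 0 3 66; 0 0 0 0 0 4 66; 0 0 0 0 0 4 66'
```

```text
time_s: 7.08
position: [0.5306, -0.071, -0.0167]
eef_rot: [0.699, 0.715, -0.0, -0.0]
ft_force: [0.1, -0.1, 0.5]
gripper_width: 0.0662
```

```bash
python3 -m pendant '0 0 0 0 0 1 66; 0 0 0 0 0 2 66; 0 0 0 0 0 3 66; 0 0 0 0 0 4 66; 0 0 0 0 0 4 66'
python3 - <<'E'
from h import *
a=snap('side','s6.png')
cv2.imwrite('pics/c6.png',cv2.resize(a['image'][165:240,285:360],(600,600),interpolation=cv2.INTER_CUBIC)[:,:,::-1])
E
```

```text
time_s: 7.5
position: [0.5307, -0.071, -0.0206]
eef_rot: [0.699, 0.715, -0.0, -0.0]
ft_force: [0.3, 0.7, -0.5]
gripper_width: 0.0659
```

View pics/c6.png

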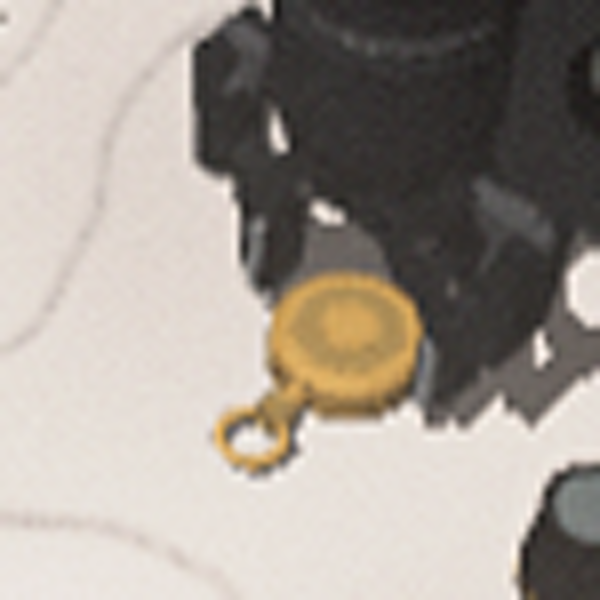

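The tips now straddle the case, far tip at (265,290) and near tip at (430,425) beside its shadow. I'll go a little lower and then close.

```bash
python3 -m pendant '0 0 0 0 0 1 66; 0 0 0 0 0 2 66; 0 0 0 0 0 3 66; 0 0 0 0 0 4 66; 0 0 0 0 0 4 66'
```

```text
time_s: 7.97
position: [0.5306, -0.0709, -0.0246]
eef_rot: [0.699, 0.715, -0.0, -0.0]
ft_force: [-0.7, 0.6, -0.2]
gripper_width: 0.0663
```

```bash
python3 -m pendant '0 0 0 0 0 0 60; 0 0 0 0 0 0 57; 0 0 0 0 0 0 55; 0 0 0 0 0 0 53; 0 0 0 0 0 0 50; 0 0 0 0 0 0 48; 0 0 0 0 0 0 48' 20
```

```text
time_s: 8.55
position: [0.5318, -0.0711, -0.0236]
eef_rot: [0.699, 0.715, 0.001, 0.001]
ft_force: [2.5, 0.6, 8.2]
gripper_width: 0.0518
```

Run:
```python
from h import *
a=snap('side','s7.png'); print(robot.get_state()['gripper_width'],robot.get_state()['ft_force'],robot.get_state()['moment'])
cv2.imwrite('pics/c7.png',cv2.resize(a['image'][165:240,285:360],(600,600),interpolation=cv2.INTER_CUBIC)[:,:,::-1])
```

```text
0.05207485303028597 [2.32575573 0.84465713 7.52234727] [ 0.09388018 -0.44716419  0.05159723]
```

View pics/c7.png

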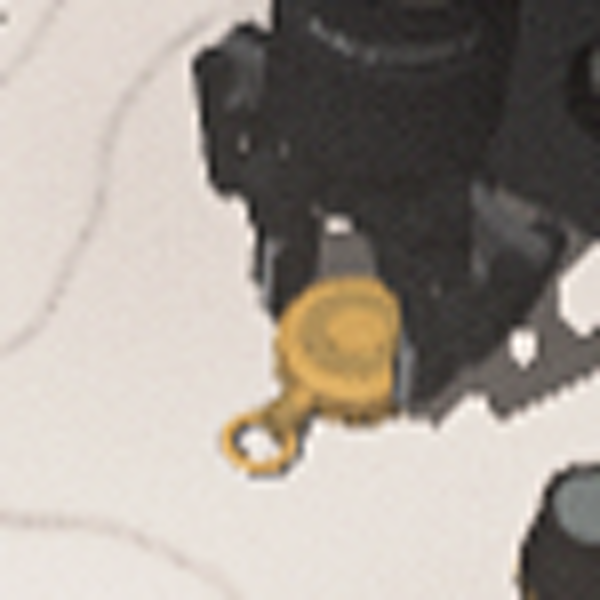

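The near finger is pressing on the case's upper edge at (400,380), with 8 N upward at 52 mm opening, so the grip is still too high. I'll reopen and go deeper.

```bash
python3 -m pendant '0 0 0 0 0 0 60; 0 0 0 0 0 0 68; 0 0 0 0 0 0 68; 0 0 0 0 0 0 68; 0 0 0 0 0 1 68; 0 0 0 0 0 2 68; 0 0 0 0 0 3 68; 0 0 0 0 0 3 68' 20
```

```text
time_s: 9.27
position: [0.5305, -0.0709, -0.0277]
eef_rot: [0.699, 0.715, -0.0, -0.0]
ft_force: [-1.2, 0.4, 0.1]
gripper_width: 0.0681
```

```bash
python3 -m pendant '0 0 0 0 0 1 68; 0 0 0 0 0 2 68; 0 0 0 0 0 3 68; 0 0 0 0 0 3 68' 20
python3 - <<'E'
from m import *
for k in ('s4','s6','s7'):
    i=cv2.imread(f'pics/{k}.png')[:,:,::-1]; m,c,st=blob({'image':np.ascontiguousarray(i)},*B['watch'][:2],(300,190,350,232)); print(k,c,st)
s=snap('side','s8.png'); m,c,st=blob(s,*B['watch'][:2],(300,190,350,232)); print(c,st)
E
```

```text
time_s: 9.6
position: [0.5306, -0.0709, -0.0306]
eef_rot: [0.699, 0.715, -0.0, -0.0]
ft_force: [-0.2, -0.3, 0.5]
gripper_width: 0.0678
s4 [325.94571429 209.22571429] [312 199  26  25 350]
s6 [325.98       209.08571429] [312 199  26  25 350]
s7 [325.5379538 209.7359736] [313 199  22  25 303]
[326.55421687 209.88855422] [313 199  25  25 332]
```

```bash
python3 -m pendant '0 0 0 0 0 0 62; 0 0 0 0 0 0 59; 0 0 0 0 0 0 57; 0 0 0 0 0 0 55; 0 0 0 0 0 0 53; 0 0 0 0 0 0 50; 0 0 0 0 0 0 50' 20
```

```text
time_s: 10.23
position: [0.5314, -0.071, -0.0299]
eef_rot: [0.699, 0.715, 0.0, 0.0]
ft_force: [0.3, 1.4, 5.1]
gripper_width: 0.0527
```

```bash
python3 -m pendant '0 0 0 0 0 0 64; 0 0 0 0 0 0 64; 0 0 0 0 0 1 64; 0 0 0 0 0 2 64; 0 0 0 0 0 3 64; 0 0 0 0 0 4 64; 0 0 0 0 0 4 64' 20
```

```text
time_s: 10.82
position: [0.5305, -0.0709, -0.0347]
eef_rot: [0.699, 0.715, -0.0, -0.0]
ft_force: [-0.1, -0.2, -0.4]
gripper_width: 0.0638
```

```bash
python3 -m pendant '0 0 0 0 0 0 60; 0 0 0 0 0 0 57; 0 0 0 0 0 0 55; 0 0 0 0 0 0 53; 0 0 0 0 0 0 50; 0 0 0 0 0 0 50; 0 0 0 0 0 0 50' 20
```

```text
time_s: 11.4
position: [0.5311, -0.071, -0.0341]
eef_rot: [0.699, 0.715, 0.0, 0.0]
ft_force: [-0.5, 1.7, 5.9]
gripper_width: 0.0531
```

```bash
python3 -m pendant '0 0 0 0 0 0 45; 0 0 0 0 0 0 45; 0 0 0 0 0 0 45; 0 0 0 0 0 -2 45; 0 0 0 0 0 -6 45; 0 0 0 0 0 -12 45; 0 0 0 0 0 -20 45; 0 0 0 0 0 -28 45; 0 0 0 0 0 -34 45; 0 0 0 0 0 -36 45; 0 0 0 0 0 -36 45' 35
python3 - <<'E'
from h import *
a=snap('side','s9.png'); print(robot.get_state()['gripper_width'],robot.get_state()['ft_force'],robot.get_state()['moment'])
cv2.imwrite('pics/c9.png',cv2.resize(a['image'][145:225,280:360],(600,600),interpolation=cv2.INTER_CUBIC)[:,:,::-1])
E
```

```text
time_s: 12.32
position: [0.5314, -0.0711, 0.0025]
eef_rot: [0.699, 0.715, 0.0, 0.001]
ft_force: [-0.1, -0.6, -2.3]
gripper_width: 0.0524
0.05225121297787768 [-0.32572617  0.17933241 -1.56788022] [-0.00458856  0.00914789 -0.00236378]
```

View pics/c9.png

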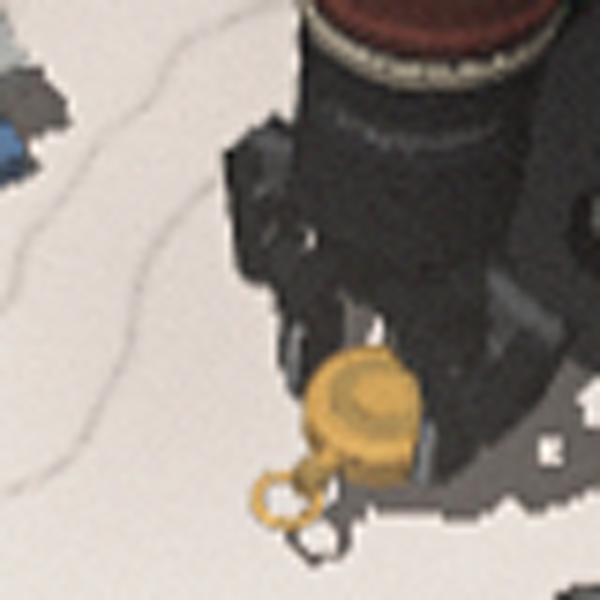

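The watch is lifted and level, clear of the bench with its shadow detached at (320,540), and the force reads its weight. Next I work out the carry.

```bash
python3 g.py .571 .242 .05 103.8
python3 - <<'E'
from m import *
# watch in hand: side view tail angle check at z 36mm higher
s=robot.capture('side'); m,c,st=blob(s,*B['watch'][:2],(300,180,350,226)); o=cv2.morphologyEx(m,cv2.MORPH_OPEN,cv2.getStructuringElement(2,(9,9)))
y,x=np.nonzero(m*(1-cv2.dilate(o,np.ones((3,3))))); k=(x<322)&(y>207); print(len(x),k.sum(),ray(s,x[k].mean(),y[k].mean(),.046).round(4))
ys,xs=np.nonzero(m); i=np.argmin(xs); print([ (xs[i],ys[i])], ray(s,xs[i],ys[i],.046).round(4))
E
```

```text
turn [ 3.0000e-04  8.0000e-04 -1.7887e+00] shift mm [312.   47.2 -48. ] now [ 0.5311 -0.071   0.002 ] yaw 1.32 F [-0.3  0.2 -1.6] w 0.05225121297787768 t 12.3667
43 37 [ 0.5266 -0.0228  0.046 ]
[(np.int64(314), np.int64(209))] [ 0.5389 -0.0217  0.046 ]
```

```bash
python3 -m pendant '0 0 0 0 0 -10 45; 0 0 0 0 0 -25 45; 0 0 -0.04 6 1 -40 45; 0 0 -0.12 20 3 -47 45; 0 0 -0.23 40 6 -48 45; 0 0 -0.34 60 9 -48 45; 0 0 -0.46 81 12 -48 45; 0 0 -0.58 102 15 -48 45; 0 0 -0.70 123 19 -48 45; 0 0 -0.82 144 22 -48 45; 0 0 -0.94 165 25 -48 45; 0 0 -1.06 186 28 -48 45; 0 0 -1.18 207 31 -48 45; 0 0 -1.30 228 34 -48 45; 0 0 -1.42 249 38 -48 45; 0 0 -1.54 270 41 -48 45; 0 0 -1.64 288 44 -48 45; 0 0 -1.72 301 46 -48 45; 0 0 -1.77 309 47 -48 45; 0 0 -1.789 312 47 -48 45'; python3 -m pendant '0 0 0 0 0 0 45; 0 0 0 0 0 0 45; 0 0 0 0 0 0 45'; python3 g.py .571 .242 -.033 103.8
python3 - <<'E'
from m import *
for n,b in (('top',(210,180,270,270)),('side',(190,180,290,290))):
    c=snap(n,n+'10.png'); m,p,st=blob(c,*B['watch'][:2],b); print(n,p,st)
    for k,j in(('yellow',2),('blue',2)):
        try:
            _,p,st=blob(c,*B[k][:2],B[k][2 if n=='top' else 3]); print(k,p,st[4])
        except Exception as e: print(k,e)
E
```

```text
time_s: 14.08
position: [0.5705, 0.2434, 0.0498]
eef_rot: [-0.122, 0.993, 0.0, -0.0]
ft_force: [0.4, -1.1, -2.2]
gripper_width: 0.0521
time_s: 14.33
position: [0.5705, 0.2413, 0.0497]
eef_rot: [-0.119, 0.993, -0.0, -0.0]
ft_force: [-0.3, -0.3, -2.2]
gripper_width: 0.0522
turn [-0.0002 -0.0004 -0.0016] shift mm [-0.7  0.5 82.7] now [0.5705 0.2413 0.0497] yaw 103.71 F [-0.3 -0.3 -2.2] w 0.05216579935738104 t 14.3333Traceback (most recent call last):
  File "<stdin>", line 3, in <module>
  File "m.py", line 5, in blob
    n,l,s,ce=cv2.connectedComponentsWithStats(k); i=1+np.argmax(s[1:,4]); return (l==i).astype(np.uint8),ce[i],s[i]
                                                      ~~~~~~~~~^^^^^^^^^
    return _wrapfunc(a, 'argmax', axis=axis, out=out, **kwds)
    return bound(*args, **kwds)
ValueError: attempt to get argmax of an empty sequence
```

```bash
python3 -m pendant '0 0 0 -0.5 0.5 6 45; 0 0 0 -0.5 0.5 16 45; 0 0 0 -0.5 0.5 30 45; 0 0 0 -0.5 0.5 44 45; 0 0 0 -0.5 0.5 57 45; 0 0 0 -0.5 0.5 67 45; 0 0 0 -0.5 0.5 74 45; 0 0 0 -0.5 0.5 78 45; 0 0 0 -0.5 0.5 80 45; 0 0 0 -0.5 0.5 81 45; 0 0 0 -0.5 0.5 81 45'
```

```text
time_s: 15.3
position: [0.5713, 0.2427, -0.0311]
eef_rot: [-0.12, 0.993, 0.0, 0.0]
ft_force: [0.3, 0.2, -1.4]
gripper_width: 0.0519
```

```bash
python3 -m pendant '0 0 0 0 0 0.5 45; 0 0 0 0 0 1 45; 0 0 0 0 0 1 45'
```

```text
time_s: 15.55
position: [0.5712, 0.2427, -0.0321]
eef_rot: [-0.12, 0.993, 0.0, 0.0]
ft_force: [0.3, -0.2, -1.8]
gripper_width: 0.0524
```

```bash
python3 -m pendant '0 0 0 0 0 0.5 45; 0 0 0 0 0 1 45; 0 0 0 0 0 1 45'
```

```text
time_s: 15.8
position: [0.5709, 0.2426, -0.0334]
eef_rot: [-0.12, 0.993, 0.0, 0.0]
ft_force: [0.1, -0.3, -1.8]
gripper_width: 0.0524
```

```bash
python3 -m pendant '0 0 0 0 0 0.5 45; 0 0 0 0 0 1 45; 0 0 0 0 0 1 45'
```

```text
time_s: 16.05
position: [0.5711, 0.2427, -0.0338]
eef_rot: [-0.12, 0.993, 0.0, 0.0]
ft_force: [-2.2, -0.8, 6.0]
gripper_width: 0.0522
```

```bash
python3 -m pendant '0 0 0 0 0 0.5 45; 0 0 0 0 0 1 45; 0 0 0 0 0 1 45'
```

```text
time_s: 16.3
position: [0.5711, 0.2426, -0.0339]
eef_rot: [-0.12, 0.993, 0.0, 0.0]
ft_force: [-5.7, -2.3, 15.1]
gripper_width: 0.0523
```

Touchdown at about -0.0338. I'll ease off, open and rise.

```bash
python3 -m pendant '0 0 0 0 0 -0.8 45; 0 0 0 0 0 -1.4 45; 0 0 0 0 0 -1.4 52; 0 0 0 0 0 -1.4 56; 0 0 0 0 0 -1.4 62; 0 0 0 0 0 -1.4 68; 0 0 0 0 0 -1.4 70; 0 0 0 0 0 -1.4 70; 0 0 0 0 0 -5 70; 0 0 0 0 0 -15 70; 0 0 0 0 0 -35 70; 0 0 0 0 0 -60 70; 0 0 0 0 0 -90 70; 0 0 0 0 0 -120 70; 0 0 0 0 0 -140 70; 0 0 0 0 0 -150 70; 0 0 0 0 0 -150 70'; python3 g.py .528 -.212 .116 100
```

```text
time_s: 17.72
position: [0.5726, 0.2431, 0.1176]
eef_rot: [-0.12, 0.993, 0.0, 0.002]
ft_force: [0.9, 0.0, -0.6]
gripper_width: 0.0699
turn [0.0004 0.0047 0.0667] shift mm [ 152.1 -431.3    0.8] now [0.5726 0.2431 0.1176] yaw 103.82 F [ 0.9  0.  -0.6] w 0.06986963175169586 t 17.7167
```

```bash
python3 -m pendant '0 0 0.01 9 -26 0 60; 0 0 0.02 21 -60 0 40; 0 0 0.03 34 -96 0 20; 0 0 0.04 46 -132 0 5; 0 0 0.05 59 -168 0 0; 0 0 0.067 72 -204 0 0; 0 0 0.067 85 -240 0 0; 0 0 0.067 97 -276 0 0; 0 0 0.067 110 -312 0 0; 0 0 0.067 123 -348 0 0; 0 0 0.067 135 -384 0 0; 0 0 0.067 146 -413 0 0; 0 0 0.067 152 -431 0 0; 0 0 0.067 152 -431 0 0; 0 0 0.067 152 -431 0 0; 0 0 0.067 152 -431 0 0; 0 0 0.067 152 -431 0 0; 0 0 0.067 152 -431 0 0' 40
python3 - <<'E'
from m import *
t=snap('top','t11.png'); s=snap('side','s11.png')
R_={'top':{},'side':{}}
for n,c,bw in(('top',t,(205,200,270,275)),('side',s,(195,235,265,290))):
    j=2 if n=='top' else 3
    P={k:blob(c,*B[k][:2],B[k][j])[1] for k in('yellow','blue')}
    m,p,st=blob(c,*B['watch'][:2],bw); 
    o=cv2.morphologyEx(m,cv2.MORPH_OPEN,cv2.getStructuringElement(2,(11,11) if n=='top' else (9,9)))
    e=cv2.fitEllipse(max(cv2.findContours(o,0,1)[0],key=len)); y,x=np.nonzero(m*(1-cv2.dilate(o,np.ones((3,3)))))
    print(n,p,st,'case',e,'tail',len(x),x.mean(),y.mean(),'caps',P)
    Y,Bl=[ray(c,*P[k],.047)[:2] for k in('yellow','blue')]; w=ray(c,*e[0],.015)[:2]; b=ray(c,x.mean(),y.mean(),.010)[:2]
    mid=(Y+Bl)/2; a=lambda v:np.degrees(np.arctan2(v[1],v[0]))%360
    print(' Y',Y.round(4),'B',Bl.round(4),'mid',mid.round(4),'watch',w.round(4),'err mm',((w-mid)*1e3).round(1),'ang want',a(Bl-w).round(1),'tail',a(b-w).round(1),'midtail',a(b-mid).round(1),'tail d',np.linalg.norm(b-w))
A=cv2.resize(t['image'][170:300,160:290],(390,390),interpolation=cv2.INTER_CUBIC); D=cv2.resize(s['image'][130:310,240:420][:180],(400,390)); E_=cv2.resize(s['image'][225:305,180:290],(390,284))
I=np.zeros((600,800,3),np.uint8); I[:390,:390]=A; I[:390,400:800]=D; cv2.imwrite('pics/c11.png',I[:390,:,::-1])
E
python3 g.py .527 -.211 .08 100
```

```text
time_s: 19.22
position: [0.5263, -0.211, 0.1143]
eef_rot: [-0.088, 0.996, 0.0, -0.0]
ft_force: [-0.1, 0.7, -0.1]
gripper_width: -0.0002
turn [ 0.0001 -0.      0.0009] shift mm [-0.6  0.2 34.6] now [ 0.5265 -0.2113  0.1146] yaw 100.05 F [-0.1 -0.7  0.3] w -0.0002733918767482077 t 19.3167Traceback (most recent call last):
  File "<stdin>", line 9, in <module>
ValueError: max() iterable argument is empty
```

Run:
```python
from m import *
L=lambda f:np.ascontiguousarray(cv2.imread('pics/'+f)[:,:,::-1])
t,s=L('t11.png'),L('s11.png')
for n,i,b in(('t',t,(205,200,270,275)),('s',s,(195,235,265,290))):
    m,p,st=blob({'image':i},*B['watch'][:2],b); print(n,p,st)
I=np.zeros((420,800,3),np.uint8); I[:400,:400]=cv2.resize(t[150:310,150:310],(400,400),interpolation=cv2.INTER_CUBIC); I[:,400:]=cv2.resize(s[130:340,180:380],(400,420),interpolation=cv2.INTER_CUBIC)
cv2.imwrite('pics/c12.png',I[:,:,::-1])
```

```text
t [206.23076923 233.80769231] [205 226   4  17  52]
s [231.93926247 270.20607375] [218 258  35  26 461]
```

View pics/c12.png

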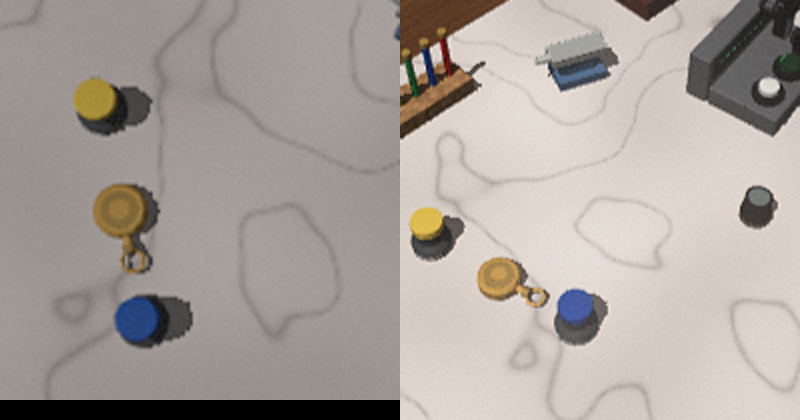

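The watch lies flat, lid up, between the pickups with its bow toward blue. It is at about (120,210) in the top crop, against yellow (95,98) and blue (138,318). Only my crop box was wrong, so I'll measure numerically.

```bash
cat > chk.py <<'E'
from m import *
import pickle
def chk(tf,sf):
  L=lambda f:np.ascontiguousarray(cv2.imread('pics/'+f)[:,:,::-1])
  a=lambda v:np.degrees(np.arctan2(v[1],v[0]))%360
  for n,f,bw in(('top',tf,(180,215,225,262)),('side',sf,(210,250,258,285))):
    c=pickle.load(open(n+'0.pkl','rb')); c['image']=L(f); j=2 if n=='top' else 3
    P={k:blob(c,*B[k][:2],B[k][j])[1] for k in('yellow','blue')}
    m,p,st=blob(c,*B['watch'][:2],bw)
    o=cv2.morphologyEx(m,cv2.MORPH_OPEN,cv2.getStructuringElement(2,(11,11) if n=='top' else (9,9)))
    e=cv2.fitEllipse(max(cv2.findContours(o,0,1)[0],key=len)); y,x=np.nonzero(m*(1-cv2.dilate(o,np.ones((3,3)))))
    Y,Bl=[ray(c,*P[k],.047)[:2] for k in('yellow','blue')]; w=ray(c,*e[0],.013)[:2]; b=ray(c,x.mean(),y.mean(),.010)[:2]
    mid=(Y+Bl)/2; d=(Bl-Y)/np.linalg.norm(Bl-Y); N=np.array([-d[1],d[0]])
    print(n,st,'e',np.round(e[0]+e[1],1),'tail',len(x),x.mean().round(1),y.mean().round(1),'Y',Y.round(4),'B',Bl.round(4),'|',np.linalg.norm(Y-Bl).round(4))
    print(' mid',mid.round(4),'watch',w.round(4),'err along/perp mm',((w-mid)@d*1e3).round(1),((w-mid)@N*1e3).round(1),'ang want',a(Bl-w).round(1),'tail',a(b-w).round(1),'mid->tail',a(b-mid).round(1),'tail d',np.linalg.norm(b-w).round(4))
E
python3 -c "from chk import chk; chk('t11.png','s11.png')"
```

```text
top [187 223  22  37 461] e [197.6 233.9  20.6  21.4] tail 71 202.3 252.5 Y [0.6776 0.2676] B [0.4642 0.2156] | 0.2196
 mid [0.5709 0.2416] watch [0.5725 0.2435] err along/perp mm -2.0 -1.5 ang want 194.5 tail 196.4 mid->tail 194.6 tail d 0.0477
side [218 258  35  26 461] e [229.5 268.9  20.5  22.2] tail 64 246.5 277.6 Y [0.6765 0.2687] B [0.4652 0.2153] | 0.2179
 mid [0.5708 0.242 ] watch [0.5708 0.2434] err along/perp mm -0.3 -1.3 ang want 194.9 tail 197.9 mid->tail 196.3 tail d 0.0481
```

Both views put the watch within about 2 mm of the midpoint and about 2° of the blue direction, which is within measurement noise, so I leave it. Now the white key, with the closed fingers above it.

```bash
python3 -m pendant '0 0 0 0 0 10 0; 0 0 0 0 0 25 0; 0 0 0 0 0 40 0; 0 0 0 0 0 50 0; 0 0 0 0 0 54 0; 0 0 0 0 0 56 0; 0 0 0 0 0 56 0'
```

```text
time_s: 19.9
position: [0.5263, -0.2121, 0.0584]
eef_rot: [-0.087, 0.996, 0.0, -0.0]
ft_force: [0.4, 0.1, -0.2]
gripper_width: 0.0001
```

```bash
python3 -m pendant '0 0 0 0 0 2 0; 0 0 0 0 0 4 0; 0 0 0 0 0 6 0; 0 0 0 0 0 6 0'
```

```text
time_s: 20.23
position: [0.5263, -0.2122, 0.0525]
eef_rot: [-0.087, 0.996, -0.0, 0.0]
ft_force: [-0.0, -0.7, -0.4]
gripper_width: 0.0002
```

```bash
python3 -m pendant '0 0 0 0 0 2 0; 0 0 0 0 0 4 0; 0 0 0 0 0 6 0; 0 0 0 0 0 6 0'; python3 -c "
from h import *
snap('side','s13.png')"
```

```text
time_s: 20.57
position: [0.526, -0.212, 0.0461]
eef_rot: [-0.087, 0.996, 0.0, -0.0]
ft_force: [0.2, -0.1, -0.6]
gripper_width: 0.0
```

```bash
python3 -m pendant '0 0 0 0 0 2 0; 0 0 0 0 0 4 0; 0 0 0 0 0 6 0; 0 0 0 0 0 6 0'
```

```text
time_s: 20.95
position: [0.5261, -0.212, 0.0401]
eef_rot: [-0.087, 0.996, 0.0, -0.0]
ft_force: [-0.5, 0.5, -0.2]
gripper_width: 0.0
```

```bash
python3 -m pendant '0 0 0 0 0 2 0; 0 0 0 0 0 4 0; 0 0 0 0 0 4 0'
```

```text
time_s: 21.2
position: [0.5261, -0.2121, 0.0362]
eef_rot: [-0.087, 0.996, 0.0, -0.0]
ft_force: [0.3, -1.1, 0.6]
gripper_width: 0.0004
```

```bash
python3 -m pendant '0 0 0 0 0 2 0; 0 0 0 0 0 4 0; 0 0 0 0 0 4 0'
```

```text
time_s: 21.45
position: [0.5261, -0.2121, 0.0322]
eef_rot: [-0.087, 0.996, 0.0, -0.0]
ft_force: [-0.6, -0.6, -0.6]
gripper_width: 0.0002
```

```bash
python3 -m pendant '0 0 0 0 0 2 0; 0 0 0 0 0 4 0; 0 0 0 0 0 4 0'
```

```text
time_s: 21.7
position: [0.5261, -0.2121, 0.0282]
eef_rot: [-0.087, 0.996, 0.0, -0.0]
ft_force: [0.1, 0.1, 0.1]
gripper_width: 0.0001
```

```bash
python3 -m pendant '0 0 0 0 0 2 0; 0 0 0 0 0 3 0; 0 0 0 0 0 3 0'
```

```text
time_s: 21.95
position: [0.5262, -0.2121, 0.0253]
eef_rot: [-0.087, 0.996, 0.0, -0.0]
ft_force: [-0.1, -0.6, 0.3]
gripper_width: -0.0002
```

```bash
python3 -c "
from h import *
s=snap('side','s14.png')
p=robot.get_state()['position']; print(p,[proj(s,[.526,-.212,z]).round(1).tolist() for z in(.025,.04,.05,.06)])
cv2.imwrite('pics/c14.png',cv2.resize(s['image'][120:210,320:410],(600,600),interpolation=cv2.INTER_CUBIC)[:,:,::-1])"
```

```text
[ 0.52620672 -0.21215038  0.02545754] [[362.9, 179.8], [363.7, 176.2], [364.2, 173.7], [364.8, 171.2]]
```

```bash
python3 -m pendant '0 0 0 0 0 2 0; 0 0 0 0 0 3 0; 0 0 0 0 0 3 0'
```

```text
time_s: 22.25
position: [0.5262, -0.2121, 0.0224]
eef_rot: [-0.087, 0.996, 0.0, -0.0]
ft_force: [-0.9, 0.1, 0.0]
gripper_width: 0.0
```

```bash
python3 -m pendant '0 0 0 0 0 2 0; 0 0 0 0 0 3 0; 0 0 0 0 0 3 0'
```

```text
time_s: 22.5
position: [0.5264, -0.2123, 0.0196]
eef_rot: [-0.087, 0.996, -0.0, 0.0]
ft_force: [-0.5, -0.1, 1.5]
gripper_width: 0.0001
```

```bash
python3 -m pendant '0 0 0 0 0 2 0; 0 0 0 0 0 3 0; 0 0 0 0 0 3 0'
```

```text
time_s: 22.75
position: [0.5265, -0.2123, 0.0166]
eef_rot: [-0.087, 0.996, -0.0, 0.0]
ft_force: [0.6, -0.1, 2.3]
gripper_width: 0.0002
```

Contact: the force is rising along the key spring. Pressing to the stop.

```bash
python3 -m pendant '0 0 0 0 0 1.5 0; 0 0 0 0 0 2.5 0; 0 0 0 0 0 2.5 0'
```

```text
time_s: 23.0
position: [0.5266, -0.2123, 0.0152]
eef_rot: [-0.087, 0.996, -0.0, 0.0]
ft_force: [-3.9, 2.4, 15.0]
gripper_width: 0.0
```

```bash
python3 -m pendant '0 0 0 0 0 1 0; 0 0 0 0 0 1.5 0; 0 0 0 0 0 1.5 0'
```

```text
time_s: 23.25
position: [0.5267, -0.2124, 0.0149]
eef_rot: [-0.087, 0.996, -0.001, 0.001]
ft_force: [-8.1, 4.0, 29.5]
gripper_width: 0.0001
```

White bottomed out at 29 N. Release, rise, and move 60 mm to the green key.

```bash
python3 -m pendant '0 0 0 0 0 -5 0; 0 0 0 0 0 -15 0; 0 0 0 0 0 -28 0; 0 0 0 0 0 -40 0; 0 0 0 0 0 -45 0; 0 0 0 0 0 -45 0; 0 0 0 0 -10 -45 0; 0 0 0 0 -30 -45 0; 0 0 0 0 -50 -45 0; 0 0 0 0 -59 -45 0; 0 0 0 0 -60 -45 0; 0 0 0 0 -60 -45 0; 0 0 0 0 -60 -40 0; 0 0 0 0 -60 -30 0; 0 0 0 0 -60 -22 0; 0 0 0 0 -60 -18 0; 0 0 0 0 -60 -16 0; 0 0 0 0 -60 -16 0'; python3 g.py .536 -.271 .013 100
```

```text
time_s: 24.75
position: [0.5363, -0.2707, 0.0278]
eef_rot: [-0.087, 0.996, 0.0, -0.001]
ft_force: [-0.3, -0.5, -0.3]
gripper_width: -0.0001
turn [ 0.0009 -0.0009 -0.    ] shift mm [ 0.3 -0.2 14.8] now [ 0.5363 -0.2707  0.0278] yaw 100.0 F [-0.3 -0.5 -0.3] w -5.917960148904172e-05 t 24.75
```

```bash
python3 -m pendant '0 0 0 0 0 2 0; 0 0 0 0 0 4 0; 0 0 0 0 0 6 0; 0 0 0 0 0 8 0; 0 0 0 0 0 10 0; 0 0 0 0 0 10 0'
```

```text
time_s: 25.25
position: [0.5368, -0.2714, 0.0185]
eef_rot: [-0.087, 0.996, -0.0, 0.0]
ft_force: [0.2, -0.9, 2.1]
gripper_width: 0.0001
```

```bash
python3 -m pendant '0 0 0 0 0 1.5 0; 0 0 0 0 0 3 0; 0 0 0 0 0 4 0; 0 0 0 0 0 4 0'
```

```text
time_s: 25.58
position: [0.5369, -0.2714, 0.0153]
eef_rot: [-0.087, 0.996, -0.0, 0.0]
ft_force: [-2.9, -0.1, 8.3]
gripper_width: -0.0001
```

```bash
python3 -m pendant '0 0 0 0 0 1 0; 0 0 0 0 0 1 0'
```

```text
time_s: 25.75
position: [0.537, -0.2715, 0.0151]
eef_rot: [-0.087, 0.996, -0.0, 0.0]
ft_force: [-5.2, 2.1, 16.8]
gripper_width: -0.0002
```

Green is on its stop too. One small extra push, then release and rise clear.

```bash
python3 -m pendant '0 0 0 0 0 1 0; 0 0 0 0 0 1 0; 0 0 0 0 0 -5 0; 0 0 0 0 0 -15 0; 0 0 0 0 0 -30 0; 0 0 0 0 0 -55 0; 0 0 0 0 0 -85 0; 0 0 0 0 0 -115 0; 0 0 0 0 0 -140 0; 0 0 0 0 0 -155 0; 0 0 0 0 0 -160 0; 0 0 0 0 0 -160 0; 0 0 0 0 0 -160 0'
python3 - <<'E'
from h import *
t=snap('top','t15.png'); s=snap('side','s15.png')
from chk import chk; chk('t15.png','s15.png')
a,b=cv2.imread('pics/t15.png'),cv2.imread('pics/s15.png')
I=np.zeros((600,800,3),np.uint8); I[:300,:400]=cv2.resize(a,(400,300)); I[:300,400:]=cv2.resize(b,(400,300))
I[300:,:400]=cv2.resize(a[190:310,175:335],(400,300)); I[300:,400:]=cv2.resize(b[130:220,310:430],(400,300)); cv2.imwrite('pics/c15.png',I)
d=cv2.absdiff(a,cv2.imread('pics/t0.png')) if 0 else cv2.absdiff(b,cv2.imread('pics/side0.png'))
for n,(u0,v0,u1,v1) in {'loupe':(345,218,372,248),'blue':(252,268,285,303),'yellow':(180,228,212,260),'pusher':(148,312,184,370),'anvil':(244,140,292,178)}.items(): print(n,(d[v0:v1,u0:u1].max(2)>40).sum())
E
```

```text
time_s: 26.83
position: [0.5363, -0.271, 0.1727]
eef_rot: [-0.087, 0.996, 0.0, -0.0]
ft_force: [0.1, 0.2, 0.8]
gripper_width: -0.0003
top [187 223  22  37 457] e [197.6 233.8  20.3  21.5] tail 72 202.2 252.3 Y [0.6777 0.2678] B [0.4642 0.2154] | 0.2199
 mid [0.5709 0.2416] watch [0.5728 0.2437] err along/perp mm -2.3 -1.6 ang want 194.6 tail 196.3 mid->tail 194.4 tail d 0.0474
side [218 258  35  26 463] e [229.4 268.9  20.4  22.1] tail 68 246.3 277.6 Y [0.6765 0.2687] B [0.4654 0.2152] | 0.2177
 mid [0.5709 0.242 ] watch [0.571  0.2434] err along/perp mm -0.5 -1.4 ang want 195.0 tail 197.6 mid->tail 196.0 tail d 0.0479
loupe 0
blue 15
yellow 0
pusher 0
anvil 0
```

View pics/c15.png

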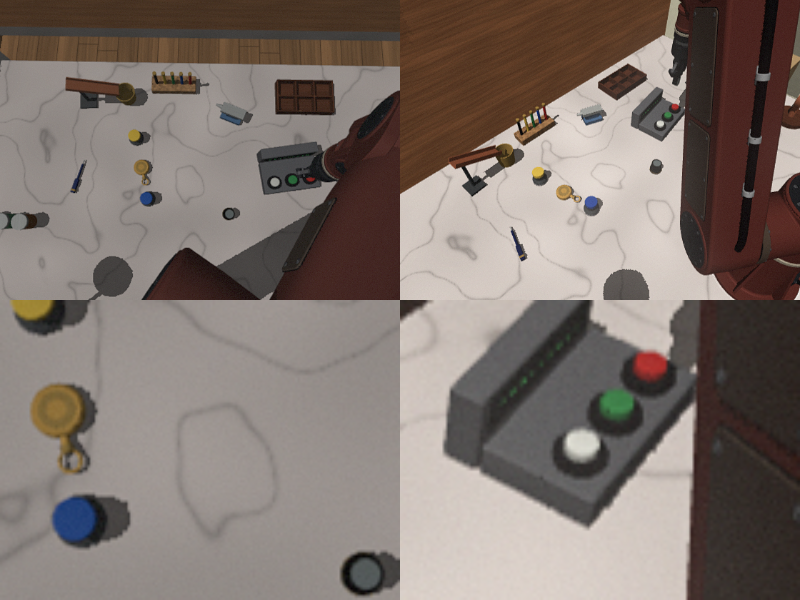

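The final picture shows the watch flat between the pickups with its crown toward blue, all three keys up, and the bystanders unmoved. The 15 changed pixels in the blue box are probably the bow's edge, since the blue cap measures where it was. Handing in.

```bash
python3 -c "
from rig import robot
print(robot.close_job(), robot.get_state()['time_s'])"
```

```text
the job is handed in; nothing more can be done
the job is handed in; nothing more can be done
```

I set the gilt watch down flat, lid up, between the two pickups with its crown toward the blue one. I then let go and pressed and released the white key, then the green. The job was handed in at about 27 s, well under the 51 s limit.

- **Watch position:** the last camera check puts the case about 0.5–2.3 mm along the line from the midpoint and about 1.5 mm to the side. The crown's direction is about 2–3° off the blue pickup. The two views differ by about 2 mm, so I did not re-grasp to correct it.
- **Setting down:** the bench contact peaked at about 15 N before I eased off and opened the fingers.
- **Keys:** each key went down about 6 mm to its stop, with the force last read at about 29 N for white and 17 N for green. Green then got a further 1 mm push that I did not read. The red key was never touched, and all three keys were up in the last picture.
- **Other objects:** side-view pictures from before and after show no change around the loupe, anvil, pusher or yellow pickup. Fifteen pixels changed near the blue pickup, probably the watch's bow entering that area; the blue cap itself measures in the same place.
- **What disagreed:** the real fingertips sat about 30 mm further back than the reported tool point. I found the grasp height by feeling down in small steps. One early grasp pressed on the case's top edge with about 8 N and shifted the watch a millimetre or two before the proper grasp.

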